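Start up the mug dryer

ROBOT

A 6-joint arm with a two-finger parallel gripper is mounted at the origin on the work surface. World frame = base frame: x ahead of the robot, y to its left, z up, the work surface at z = 0. Lengths are in m, angles in rad, forces in N, time in s.
With the tool pointing down it reaches from about 0.225 to 0.725 m from the base axis. Payload 3.1 kg.
Tool frame: the origin (TCP) lies between the finger pads; the fingertips stand 17 mm ahead of it and the grasp point (between the pads) lies 2 mm behind it; z points along the fingers, y is the line along which they close (so a half turn about z gives the same grasp; the last joint's range is limited). The gripper opens to 85 mm and grips with 20 to 120 N. Pads are 22 mm wide; open, the fingers measure 114 mm over their backs; the gripper's body (76 mm by 85 mm) begins 54 mm behind the grasp point. The pads swing forward as they close: fully open they stand 13 mm farther back than shut.
Start: joints at [1.199, 0.048, 0.099, 1.622, 0, 1.443], TCP at [0.127, 0.509, 0.248] pointing down, gripper open.
Joint ranges: [-2.91, 2.91], [-0.99, 1.94], [-1.21, 1.42], [-2.12, 2.29], [-1.49, 1.47], [-3.14, 3.14]. Speed limits (rad/s): [2.79, 2.79, 3.14, 3.14, 3.14, 3.14].

INTERFACE

Orientations are given as a unit quaternion [x, y, z, w].
In Python, from workcell import arm gives the robot as it stands.
- The arm moves only by the shell command python3 -m inch 'ROWS'. ROWS is JSON, a list that holds one entry, the list of rows, each a list of 5 numbers: the shift along the tool's x, y, z in mm, then the turn about the tool's z in rad, then the opening, from 0 (shut) to 1 (fully open). In form: [[[x, y, z, spin, claw], ...]]. A call has 1 to 20 rows; each row is the pose to reach, as a shift and turn from the pose commanded when the call began, along the tool's axes at that moment; what a row does not reach only later rows make up. A row lasts 1/12 s, in which the tool goes at most 41.7 mm and 7.16 degrees, less where a joint would pass 70% of its speed; a pose out of reach is approached as far as the arm can. A call with a gripper value outside its range is refused whole. The fingers move at their own pace and stop on an object; the grip force is fixed at half the most. Time passes only in rows, so rows that repeat a pose let the fingers close. It gives the time, the measured TCP pose, the force, the opening and the grip force at its end, in the units of the state.
- arm.state(): the state, without advancing time (a new reading comes with each control period).
- arm.snapshot(name): name is "scene" or "side" or "wrist"; returns a dict with "pixels" (384x512x3 uint8, blue, green, red), "fx", "fy", "cx", "cy" (pixels), "world_to_cam" (4x4, takes a point from world to camera coordinates); the wrist camera has in their place "hand_eye" (4x4, takes a point from camera to tool coordinates, whose origin is the TCP and whose axes are the flange's). Camera axes: x right, y up, looking along -z (the intrinsics and any distortion apply to the point x, -y, -z); pixel columns grow to the right and rows downward; lengths in m; the calibration is good to about 2 mm. A picture is of the moment at which its call begins: read the wrist's pose just before it. There is no depth.
- arm.job_done(): hands the job in; it is judged then, once.
Trained networks look in a picture, given as the dict that the camera call returned (one of the last four; its "shot" number tells which), for a name from the list of things; names that differ only in an ending like _2 or _b are one class to them, and where a whole thing is asked for, a point or a joint stands for the part that bears it (a point fixed in the world has none). Each returns a list of dicts, best first, with "conf" (0 to 1); they miss things now and then, are a little off and sometimes report something else, mostly with a low value. They report only what shows in the picture. A call takes as long as a camera call.
- arm.boxes_of(picture, query): "box" ([left, top, right, bottom] in pixels, round what is visible of it).
- arm.outline_of(picture, query): "pixels" (384x512 bool, what is visible of it) and "box" ([left, top, right, bottom] in pixels, round what is visible of it).
The state is a dict: "time_s": time; "joint_positions": joint angles; "joint_velocities": joint speeds; "tau": joint torques, N m; "eef_pos": TCP position; "tcp_rot": TCP orientation; "contact_force": force on the tool from outside, world axes, zero at the start; "moment": the same for the moment, N m; "gripper_width": finger opening in m; "grip_force": force on a finger pad.
Only numpy, scipy, OpenCV 4.12 (cv2) and the standard library are available. Lean on these libraries where they do the work, as an engineer would, in place of code of your own. Each camera call takes 0.05 s, during which the arm holds its last target. There are 200 camera calls.

TASK

Start the mug dryer from its console, in the order that spares the heater: switch on the main power (the big rocker at the left end), then the blower (the narrow rocker next to it), then the heater (the other narrow rocker), each by pressing down its raised far end until it snaps over, and last press the plain round start button fully in and let it out again. Do not press the mushroom-headed stop button, leave every switch on, and leave the mugs and the tape roll standing where they are.

Things in the scene. Friction and masses are not known exactly. Their poses are not given: they have to be found in the camera images.
- console: grey steel control console of the mug dryer, a wedge 200 mm deep (x), 340 wide (y), 60 high in front, 100 at the back, bolted to the bench. Origin: centre of its underside; +x to its high back, away from the robot, +y to its left as the robot sees it, z up. Its top is an aluminium panel that slopes up to +x at 0.20 rad
- panel_mid (a point): middle of the panel, 80 mm over the bench. Controls stand in a row 30 mm down-slope of it, left (+y) to right at y (mm): main rocker +115, blower rocker +48, heater rocker -4, start button -62, stop button -125. To leave alone: three white pilot lamps 12 mm high, 62 mm up-slope of it; a square temperature controller 8 mm high, 31 to 79 mm up-slope, y -70 to -118
- main_switch_end (a point): press point of the main power rocker, on the centre line of its far (up-slope) half, 20 mm from its middle. Black, 56 mm long up the slope, 44 wide, in a frame 3 mm high. Off: near half parallel to the panel, 5 mm proud; far half at 0.44 rad to it, its end 15 to 17 mm proud. On: the reverse, this point 8 mm lower. Push square to the panel with 3 to 5 N; blunt fingers meet the end 4 mm sooner
- blower_switch_end (a point): press point of the blower rocker, on the centre line of its far (up-slope) half, 18 mm from its middle. Black, 50 mm long up the slope, 26 wide, in a frame 3 mm high. Off: near half parallel to the panel, 5 mm proud; far half at 0.44 rad to it, its end 15 to 17 mm proud. On: the reverse, this point 8 mm lower. Push square to the panel with 3 to 5 N; blunt fingers meet the end 4 mm sooner
- heater_switch_end (a point): press point of the heater rocker, on the centre line of its far (up-slope) half, 18 mm from its middle. Black, 50 mm long up the slope, 26 wide, in a frame 3 mm high. Off: near half parallel to the panel, 5 mm proud; far half at 0.44 rad to it, its end 15 to 17 mm proud. On: the reverse, this point 8 mm lower. Push square to the panel with 3 to 5 N; blunt fingers meet the end 4 mm sooner
- main_switch (a joint): main power rocker angle, rad: 0 = off, 0.44 = on; past the middle (0.22) it snaps over by itself, and it stays where it has snapped to
- blower_switch (a joint): blower rocker angle, rad: 0 = off, 0.44 = on; past the middle (0.22) it snaps over by itself, and it stays where it has snapped to
- heater_switch (a joint): heater rocker angle, rad: 0 = off, 0.44 = on; past the middle (0.22) it snaps over by itself, and it stays where it has snapped to
- start_button_top (a point): centre of the flat top of the belt's start button, a plain black round push button 29 mm across in a steel ring 37 mm across and 4 mm high; its top stands 14 mm above the panel when out
- start_button (a joint): travel of the start button, m: 0 = out, 0.006 = fully in, square to the panel; sprung, 2 N to start it and about 5 N fully in; comes out again when let go
- stop_button_top (a point): centre of the domed top of the stop button, a black mushroom head 40 mm across, 26.5 mm above the panel, at the right end of the row; not to be pressed
- stop_button (a joint): travel of the stop button, m: 0 = out, 0.006 = fully in; sprung like the start button
- mug_a: loose navy mug, 82 mm across, 85 mm high, handle to its +y reaching 78 mm from its axis; origin: centre of its underside, z up. A bystander: it stands left or right of the console
- mug_b: another mug like mug_a, close behind the console, likewise a bystander
- tape_roll: loose roll of brown packing tape lying flat, 100 mm across, 48 mm high; origin: centre of its underside, z up. A bystander on the console's other side

How it is judged:
On the way, in this order (a step that is already met when the one before it is completed fails the run):
1. the main power rocker is on, blower and heater still off (value of joint main_switch above 0.38 rad and value of joint each of blower_switch, heater_switch below 0.06 rad), for 0.1 s.
2. then the blower rocker is on, heater still off (value of joint each of main_switch, blower_switch above 0.38 rad and value of joint heater_switch below 0.06 rad), for 0.1 s.
3. then the heater rocker is on (value of joint each of main_switch, blower_switch, heater_switch above 0.38 rad), for 0.1 s.
4. then the start button is pressed in (at least 4.5 of its 6 mm) (all of step 3 and value of joint start_button above 0.0045 m), for 0.03 s.
At the end, for the whole second after the job is handed in: Main, blower and heater rockers are all on (above 0.38 of 0.44 rad), the start button is out again after its press (within 1.5 mm), the stop button is out, and the mugs and the tape roll stand still within 20 mm of where they were (all of step 3 and value of joint each of start_button, stop_button below 0.0015 m and linear speed of each of mug_a, mug_b, tape_roll below 0.02 m/s and distance of each of mug_a, mug_b, tape_roll from where it was at the start of the episode below 0.02 m); the robot touches nothing.
It fails at once if the stop button is pressed (more than 2.5 mm) (value of joint stop_button above 0.0025 m).
It fails at once if the blower is switched on without the main power (value of joint blower_switch above 0.3 rad and value of joint main_switch below 0.15 rad).
It fails at once if the heater is switched on without the blower (value of joint heater_switch above 0.3 rad and value of joint blower_switch below 0.15 rad).
It fails at once if the start button is pressed before the heater is on (value of joint start_button above 0.003 m and value of joint heater_switch below 0.15 rad).
It fails at once if a mug or the tape roll is lifted, shifted more than 20 mm or tipped (distance of any of mug_a, mug_b, tape_roll from where it was at the start of the episode above 0.02 m or angle between any of mug_a, mug_b, tape_roll's own z axis and vertical above 0.3 rad).
It also fails if it takes over 42 s, if anything falls off the work surface, if the arm or the gripper's body presses on something with over 40 N, if the wrist force passes 120 N, or if a joint passes its speed limit or range.

## Working session

There is one attempt and no reset: what is moved stays moved. The work goes in short steps, Python scripts to look and compute and a shell command to move; the robot and the scene stay as the last step left them, time stands still between calls to the robot, and variables do not carry over. Pictures are saved under pics/ and viewed, at most 10 in all, crops included, and the job is handed in when it is done.

```bash
ls; mkdir -p pics
cat > h.py <<'E'
import numpy as np, cv2
from workcell import arm
from scipy.spatial.transform import Rotation as R
E
python3 - <<'E'
from h import *
s=arm.state(); print(s['time_s'],s['eef_pos'],s['tcp_rot'],s['gripper_width'],s['contact_force'])
p={n:arm.snapshot(n) for n in('scene','side')}
cv2.imwrite('pics/a.png',p['scene']['pixels']);cv2.imwrite('pics/b.png',p['side']['pixels'])
for n in p:
  print(n,{k:v for k,v in p[n].items() if k!='pixels'})
  for q in ['main_switch_end','blower_switch_end','heater_switch_end','start_button_top','stop_button_top','console','mug_a','tape_roll']:
    print(q,[(np.round(d['box']).tolist(),round(d['conf'],2)) for d in arm.boxes_of(p[n],q)][:3])
E
```

```text
pics
0.0 [0.12654277 0.50894421 0.24712681] [ 1.21599238e-01  9.92578608e-01 -1.11739873e-03 -2.89070698e-04] 0.08557402292572007 [-0.00890046  0.52730317 -0.27254462]
scene {'fx': 368.45072880532217, 'fy': 368.45072880532217, 'cx': 257.5238859085097, 'cy': 191.68729357004165, 'world_to_cam': array([[ 0.58065734,  0.81399536, -0.01576756, -0.3725092 ],
       [-0.48595103,  0.36205806,  0.79546562,  0.21326647],
       [ 0.6532141 , -0.45423069,  0.60579355, -1.47753491],
       [ 0.        ,  0.        ,  0.        ,  1.        ]]), 'shot': 1}
main_switch_end []
blower_switch_end [([260.0, 158.0, 276.0, 166.0], 0.59)]
heater_switch_end [([248.0, 163.0, 261.0, 169.0], 0.51)]
start_button_top [([231.0, 166.0, 237.0, 168.0], 0.59), ([158.0, 180.0, 199.0, 222.0], 0.51)]
stop_button_top [([210.0, 166.0, 221.0, 176.0], 0.51)]
console [([197.0, 147.0, 325.0, 219.0], 0.58)]
mug_a [([260.0, 191.0, 286.0, 232.0], 0.63), ([158.0, 182.0, 202.0, 224.0], 0.55), ([244.0, 157.0, 259.0, 170.0], 0.17)]
tape_roll []
side {'fx': 435.4259141316757, 'fy': 435.4259141316757, 'cx': 259.8348152554527, 'cy': 189.77425220534897, 'world_to_cam': array([[ 0.89049135, -0.45464244,  0.01803917, -0.51601439],
       [ 0.28668324,  0.5914202 ,  0.75368088, -0.26275421],
       [-0.35332404, -0.66597477,  0.65699294, -0.88899077],
       [ 0.        ,  0.        ,  0.        ,  1.        ]]), 'shot': 2}
main_switch_end [([186.0, 152.0, 207.0, 170.0], 0.77)]
blower_switch_end [([190.0, 175.0, 212.0, 188.0], 0.52)]
heater_switch_end [([187.0, 183.0, 215.0, 200.0], 0.71)]
start_button_top [([200.0, 205.0, 208.0, 212.0], 0.4)]
stop_button_top [([198.0, 218.0, 214.0, 232.0], 0.56)]
console [([161.0, 141.0, 275.0, 272.0], 0.68)]
mug_a [([221.0, 255.0, 263.0, 310.0], 0.82), ([262.0, 175.0, 306.0, 220.0], 0.68), ([187.0, 185.0, 214.0, 202.0], 0.23)]
tape_roll [([175.0, 131.0, 209.0, 156.0], 0.92)]
```

Run:
```python
import cv2
a=cv2.imread('pics/a.png')[130:240,140:340];b=cv2.imread('pics/b.png')[110:320,120:330]
cv2.imwrite('pics/c.png',cv2.resize(a,None,fx=4,fy=4,interpolation=2));cv2.imwrite('pics/d.png',cv2.resize(b,(600,600),interpolation=2))
```

```text
(no output)
```

View pics/c.png

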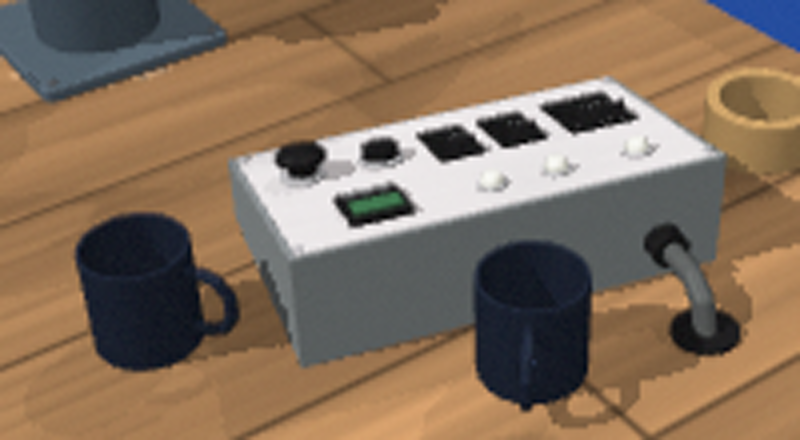

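View pics/d.png

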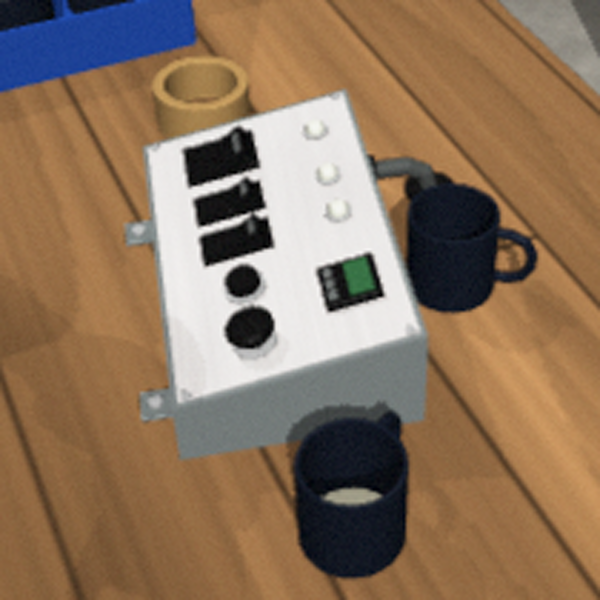

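The scene view shows the console (panel corners near px (291,150), (320,169), (215,194), (198,170)), with a mug on the right, a mug behind and the tape on the left. The side view shows the three rockers all off, the start button at about (204,208) and the stop button at about (207,225). Next I fit the console pose from both views.

```bash
cat >> h.py <<'E'
a=0.1974
def panel(u,y,h): # u up-slope from panel_mid, h above panel
    return np.array([u*np.cos(a)-h*np.sin(a), y, .08+u*np.sin(a)+h*np.cos(a)])
def place(P,q): return R.from_euler('z',q[2]).apply(P)+[q[0],q[1],q[3] if len(q)>3 else 0]
def proj(c,P):
    P=np.atleast_2d(P)@c['world_to_cam'][:3,:3].T+c['world_to_cam'][:3,3]
    return np.c_[c['cx']+c['fx']*P[:,0]/-P[:,2], c['cy']-c['fy']*P[:,1]/-P[:,2]]
E
python3 - <<'E'
from h import *
from scipy.optimize import least_squares
c=[arm.snapshot('scene'),arm.snapshot('side')]
cor=np.array([[-.1,.17,.06],[.1,.17,.1],[.1,-.17,.1],[-.1,-.17,.06]])
obs=[np.array([[291.2,150],[320.5,168.7],[215,194.2],[198.2,170]]),np.array([[171.5,161.8],[240,142.2],[268.8,226.6],[183,250.7]])]
btn=np.array([panel(-.03,-.062,.014),panel(-.03,-.125,.0265)])
bo=[np.array([[140+381/4,130+146/4],[140+301/4,130+153/4]]),np.array([[120+243/2.857,110+279/2.857],[120+249/2.857,110+326/2.857]])]
P=np.r_[cor,btn]; O=[np.r_[o,b] for o,b in zip(obs,bo)]
for q0 in ([.4,.2,0],[.4,.2,0,0]):
  f=lambda q:np.concatenate([(proj(k,place(P,q))-o).ravel() for k,o in zip(c,O)])
  r=least_squares(f,q0,loss='soft_l1'); print(r.x.round(4)); print(f(r.x).reshape(-1,2).round(1).tolist())
for sub in ([0],[1]):
  g=lambda q:np.concatenate([(proj(c[k],place(P,q))-O[k]).ravel() for k in sub]); print(sub,least_squares(g,[.4,.2,0],loss='soft_l1').x.round(4))
E
```

```text
[ 0.5023  0.0987 -0.2407]
[[0.7, -1.1], [1.1, 0.1], [-2.3, 1.7], [-1.8, 0.4], [-0.7, 0.1], [-0.7, -1.0], [-2.1, -1.2], [0.6, -2.1], [2.1, -0.3], [-1.5, 2.4], [-0.2, -1.5], [0.2, -2.9]]
[ 0.5019  0.1009 -0.2384 -0.0038]
[[1.0, -0.4], [1.5, 0.8], [-1.5, 2.5], [-1.2, 1.2], [-0.1, 0.9], [-0.0, -0.1], [-2.4, -0.4], [-0.0, -1.4], [1.6, 0.2], [-1.6, 3.0], [-0.5, -0.8], [-0.1, -2.2]]
[0] [ 0.502   0.1015 -0.2297]
[1] [ 0.5011  0.0952 -0.2412]
```

```bash
python3 -m inch '[[[-400,-280,0,0,0],[-400,-280,0,0,0],[-400,-280,0,0,0],[-400,-280,0,0,0],[-400,-280,0,0,0],[-400,-280,0,0,0],[-400,-280,0,0,0],[-400,-280,0,0,0],[-400,-280,0,0,0],[-400,-280,0,0,0],[-400,-280,0,0,0],[-400,-280,0,0,0],[-400,-280,0,0,0],[-400,-280,0,0,0],[-400,-280,0,0,0],[-400,-280,0,0,0],[-400,-280,0,0,0],[-400,-280,0,0,0]]]'
python3 - <<'E'
from h import *
s=arm.state(); w=arm.snapshot('wrist'); cv2.imwrite('pics/w1.png',w['pixels'])
print(s['time_s'],s['eef_pos'],s['tcp_rot'],{k:v for k,v in w.items() if k!='pixels'})
for q in ['main_switch_end','blower_switch_end','heater_switch_end','start_button_top','stop_button_top','console']:
    print(q,[(np.round(d['box']).tolist(),round(d['conf'],2)) for d in arm.boxes_of(w,q)][:3])
E
```

```text
time_s: 2.5
eef_pos: [0.4467, 0.1422, 0.2485]
tcp_rot: [0.121, 0.993, 0.0, 0.0]
contact_force: [0.1, -0.8, -1.1]
gripper_width: 0.0003
grip_force: 0.0
2.5 [0.44671764 0.14221225 0.24854672] [1.20530971e-01 9.92709551e-01 1.02143426e-04 1.50669506e-04] {'fx': 283.7527125965959, 'fy': 283.7527125965959, 'cx': 259.21785534637195, 'cy': 193.33794633270034, 'hand_eye': array([[ 4.53048770e-04,  9.49537224e-01,  3.13654037e-01,
         8.06389637e-02],
       [ 9.99999592e-01, -6.75168820e-04,  5.99543828e-04,
        -7.95015133e-04],
       [ 7.81058608e-04,  3.13653637e-01, -9.49537143e-01,
        -1.24464047e-01],
       [ 0.00000000e+00,  0.00000000e+00,  0.00000000e+00,
         1.00000000e+00]]), 'shot': 5}
main_switch_end [([313.0, 182.0, 358.0, 235.0], 0.87)]
blower_switch_end [([266.0, 185.0, 291.0, 231.0], 0.73), ([3.0, 191.0, 87.0, 280.0], 0.18)]
heater_switch_end [([162.0, 194.0, 189.0, 219.0], 0.71), ([216.0, 184.0, 237.0, 232.0], 0.55)]
start_button_top [([161.0, 193.0, 191.0, 223.0], 0.69)]
stop_button_top [([96.0, 190.0, 134.0, 225.0], 0.68)]
console [([79.0, 109.0, 387.0, 311.0], 0.63)]
```

View pics/w1.png

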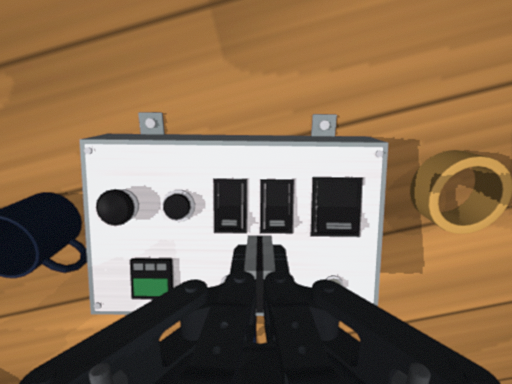

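The wrist view shows the main rocker at px about (337,207), blower (277,206), heater (230,206), start (177,206) and stop (115,207). The panel's front corners are at (83,143) and (387,144). Next I refine the console pose from these.

```bash
cat >> h.py <<'E'
def wcam(w,pos,quat):
    T=np.eye(4);T[:3,:3]=R.from_quat(quat).as_matrix();T[:3,3]=pos
    w['world_to_cam']=np.linalg.inv(T@w['hand_eye']); return w
E
python3 - <<'E'
from h import *
from scipy.optimize import least_squares
s=arm.state(); w=arm.snapshot('wrist'); wcam(w,s['eef_pos'],s['tcp_rot'])
P=np.array([panel(-.03,.115,.003),panel(-.03,.048,.003),panel(-.03,-.004,.003),panel(-.03,-.062,.014),panel(-.03,-.125,.022),[-.1,-.17,.06],[-.1,.17,.06],[.1,-.17,.1]])
g=cv2.cvtColor(w['pixels'],cv2.COLOR_BGR2GRAY)
m=(g[160:245,85:385]<70).astype(np.uint8)
n,l,st,ce=cv2.connectedComponentsWithStats(m)
for i in range(1,n):
  if st[i,4]>150: print((st[i,:4]+[85,160,0,0]).tolist(),(ce[i]+[85,160]).round(1))
O=np.array([[337,206.5],[277,206],[230.5,206],[177,206],[115,207],[83,143],[387,144],[93,313]])
for q0 in ([.5,.1,-.24],[.5,.1,-.24,0]):
  f=lambda q:(proj(w,place(P,q))-O).ravel()
  r=least_squares(f,q0,loss='soft_l1'); print(r.x.round(4)); print(f(r.x).reshape(-1,2).round(1).tolist())
E
```

```text
[312, 177, 51, 59] [336.9 204.4]
[215, 179, 32, 53] [229.8 204.1]
[261, 179, 33, 54] [278.1 204. ]
[97, 189, 38, 36] [115.5 206.5]
[165, 194, 26, 25] [177.3 205.7]
[ 0.5005  0.099  -0.2537]
[[1.1, 0.5], [1.0, 0.4], [0.9, -0.1], [-0.6, 1.1], [-1.0, 0.7], [-3.5, -4.2], [3.4, -1.8], [-2.0, 1.5]]
[ 0.5022  0.0976 -0.2532 -0.0055]
[[-1.2, 0.4], [-0.1, 0.3], [0.5, -0.1], [0.1, 1.0], [0.9, 0.7], [-1.0, -2.9], [0.1, -0.7], [0.2, -0.4]]
```

```bash
cat > t.py <<'E'
from h import *
s=arm.state(); Rt=R.from_quat(s['tcp_rot']); q=[.5015,.0985,-.248]
print(s['time_s'],s['eef_pos'],s['contact_force'])
for n,u,y,h,he in (('main',-.01,.115,.016,.006),('blow',-.012,.048,.016,.006),('heat',-.012,-.004,.016,.006),('start',-.03,-.062,.014,.008)):
    for hh in (h,he):
        c=place(panel(u,y,hh),q)
        e=panel(-.03+(.028 if n=='main' else .025),y,hh) if n!='start' else panel(-.03+.011,y,hh)
        tcp=np.array([c[0],c[1],e[2]+.017])
        print(n,hh,(Rt.inv().apply(tcp-s['eef_pos'])*1000).round(1), tcp.round(4))
E
python3 t.py
```

```text
2.9 [0.44729752 0.14128024 0.2483293 ] [-0.2035138  -0.05107619  1.16726047]
main 0.016 [-50.5  86.6 136. ] [0.5172 0.2132 0.1123]
main 0.006 [-52.4  86.6 145.8] [0.5191 0.2127 0.1025]
blow 0.016 [-48.2  19.6 136.6] [0.4988 0.1487 0.1117]
blow 0.006 [-50.2  19.6 146.4] [0.5007 0.1482 0.1019]
heat 0.016 [-48.  -32.4 136.6] [0.4861 0.0983 0.1117]
heat 0.006 [-49.9 -32.4 146.4] [0.488  0.0978 0.1019]
start 0.014 [-30.5 -90.3 141.3] [0.4551 0.0463 0.107 ]
start 0.008 [-31.6 -90.3 147.2] [0.4562 0.046  0.1011]
```

```bash
python3 -m inch '[[[-50,87,60,0,0],[-50,87,60,0,0],[-50,87,60,0,0],[-50,87,120,0,0],[-50,87,120,0,0],[-50,87,124,0,0],[-50,87,128,0,0],[-50,87,128,0,0],[-50,87,128,0,0],[-50,87,128,0,0]]]'
python3 - <<'E'
from h import *
s=arm.state(); print(s['eef_pos'])
p=arm.snapshot('side'); cv2.imwrite('pics/e.png',cv2.resize(p['pixels'][90:260,130:330],(700,595),interpolation=2))
E
python3 t.py | head -3
```

```text
time_s: 3.73
eef_pos: [0.5183, 0.2137, 0.123]
tcp_rot: [0.122, 0.993, 0.001, 0.002]
contact_force: [-0.0, -0.8, 0.2]
gripper_width: 0.0002
grip_force: 0.0
[0.51831006 0.21372753 0.12298266]
3.7833 [0.51826158 0.21374055 0.12286034] [ 0.99967268 -0.35159115 -0.00198132]
main 0.016 [ 0.9 -0.8 10.6] [0.5172 0.2132 0.1123]
main 0.006 [-1.  -0.9 20.4] [0.5191 0.2127 0.1025]
```

View pics/e.png

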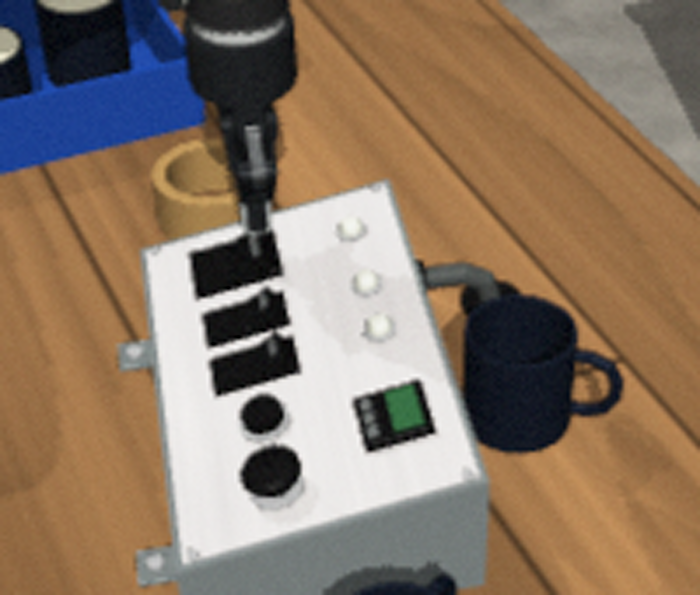

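The fingertips at crop (257,240) hang just above the main rocker's raised end, as they should. I'll press now.

```bash
python3 -m inch '[[[0,0,4,0,0],[0,0,8,0,0],[0,0,10,0,0],[0,0,12,0,0],[-1,0,14,0,0],[-1,0,14,0,0]]]'; python3 -m inch '[[[0,0,2,0,0],[0,0,2,0,0]]]'; python3 -m inch '[[[0,0,2,0,0],[0,0,2,0,0]]]'
```

```text
time_s: 4.28
eef_pos: [0.5192, 0.2132, 0.1073]
tcp_rot: [0.122, 0.993, 0.0, 0.002]
contact_force: [0.7, 0.5, 1.3]
gripper_width: -0.0001
grip_force: 0.3
time_s: 4.45
eef_pos: [0.5167, 0.2132, 0.1032]
tcp_rot: [0.122, 0.993, -0.0, -0.001]
contact_force: [-0.6, 0.1, -0.9]
gripper_width: 0.0003
grip_force: 0.0
time_s: 4.62
eef_pos: [0.5169, 0.2133, 0.1015]
tcp_rot: [0.121, 0.993, -0.0, -0.001]
contact_force: [-0.6, 0.6, 0.6]
gripper_width: -0.0
grip_force: 0.1
```

```bash
python3 -m inch '[[[0,0,2,0,0],[0,0,2,0,0]]]'; python3 -m inch '[[[0,0,-20,0,0],[0,0,-40,0,0],[0,0,-40,0,0],[0,0,-40,0,0]]]'
python3 - <<'E'
from h import *
p=arm.snapshot('side'); cv2.imwrite('pics/f.png',cv2.resize(p['pixels'][130:220,170:290],(800,600),interpolation=2))
E
```

```text
time_s: 4.78
eef_pos: [0.5172, 0.2134, 0.1012]
tcp_rot: [0.121, 0.993, -0.0, -0.0]
contact_force: [-2.4, -0.9, 5.1]
gripper_width: 0.0001
grip_force: 2.7
time_s: 5.12
eef_pos: [0.5187, 0.2136, 0.1414]
tcp_rot: [0.122, 0.993, 0.001, 0.001]
contact_force: [-0.3, -0.5, 0.1]
gripper_width: 0.0
grip_force: 0.0
```

View pics/f.png

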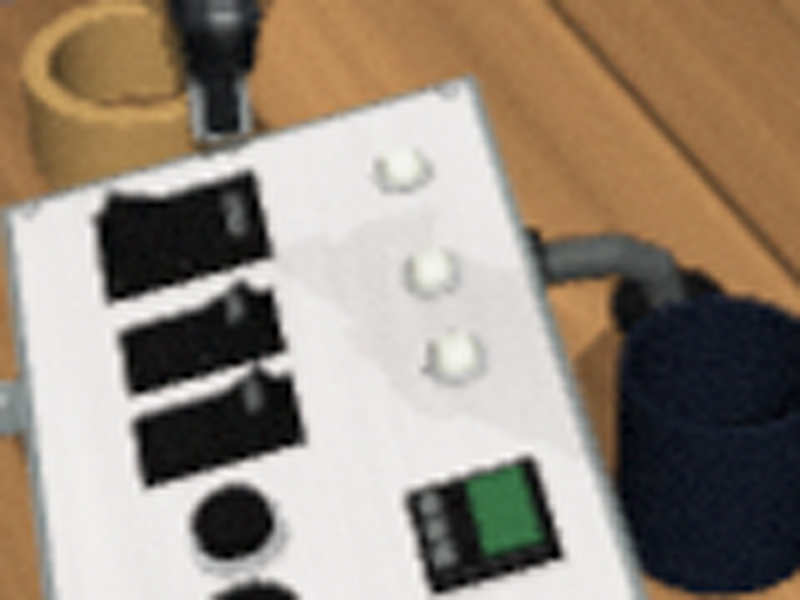

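The main rocker has flipped: its near end is raised at crop (110,200) and its far half lies flat. The heights match the model. Blower is next.

```bash
python3 t.py
```

```text
5.1667 [0.51782993 0.21338438 0.14005122] [ 0.41732062 -0.31986958  0.20055698]
main 0.016 [ 0.6 -0.4 27.8] [0.5172 0.2132 0.1123]
main 0.006 [-1.4 -0.4 37.6] [0.5191 0.2127 0.1025]
blow 0.016 [  2.8 -67.4  28.3] [0.4988 0.1487 0.1117]
blow 0.006 [  0.9 -67.4  38.1] [0.5007 0.1482 0.1019]
heat 0.016 [   3.  -119.4   28.3] [0.4861 0.0983 0.1117]
heat 0.006 [   1.1 -119.4   38.1] [0.488  0.0978 0.1019]
start 0.014 [  20.6 -177.3   33. ] [0.4551 0.0463 0.107 ]
start 0.008 [  19.4 -177.3   38.9] [0.4562 0.046  0.1011]
```

```bash
python3 -m inch '[[[2,-67,0,0,0],[2,-67,0,0,0],[2,-67,0,0,0],[2,-67,16,0,0],[2,-67,24,0,0],[2,-67,28,0,0],[2,-67,31,0,0],[2,-67,34,0,0],[1,-67,37,0,0],[1,-67,39,0,0],[1,-67,40,0,0],[1,-67,40,0,0]]]'; python3 -m inch '[[[0,0,1,0,0],[0,0,1,0,0]]]'
```

```text
time_s: 6.17
eef_pos: [0.5008, 0.1492, 0.101]
tcp_rot: [0.121, 0.993, 0.001, 0.0]
contact_force: [-0.6, -0.0, 4.1]
gripper_width: 0.0001
grip_force: 2.0
time_s: 6.33
eef_pos: [0.5009, 0.1492, 0.1009]
tcp_rot: [0.121, 0.993, 0.001, 0.0]
contact_force: [-1.3, -0.3, 7.0]
gripper_width: -0.0003
grip_force: 3.7
```

```bash
python3 -m inch '[[[0,0,-20,0,0],[0,0,-41,0,0],[0,0,-41,0,0],[0,0,-41,0,0]]]'
python3 - <<'E'
from h import *
p=arm.snapshot('side'); cv2.imwrite('pics/g.png',cv2.resize(p['pixels'][130:220,170:290],(800,600),interpolation=2))
E
python3 t.py
```

```text
time_s: 6.67
eef_pos: [0.5013, 0.1492, 0.1412]
tcp_rot: [0.121, 0.993, 0.001, 0.001]
contact_force: [-0.9, -0.1, -1.0]
gripper_width: -0.0002
grip_force: 0.0
6.7167 [0.50049226 0.14891951 0.13993061] [ 0.13094244 -0.01658121 -0.88517354]
main 0.016 [-0.7 66.4 27.7] [0.5172 0.2132 0.1123]
main 0.006 [-2.7 66.3 37.5] [0.5191 0.2127 0.1025]
blow 0.016 [ 1.5 -0.6 28.2] [0.4988 0.1487 0.1117]
blow 0.006 [-0.4 -0.7 38. ] [0.5007 0.1482 0.1019]
heat 0.016 [  1.8 -52.6  28.2] [0.4861 0.0983 0.1117]
heat 0.006 [ -0.2 -52.7  38. ] [0.488  0.0978 0.1019]
start 0.014 [  19.3 -110.6   32.9] [0.4551 0.0463 0.107 ]
start 0.008 [  18.1 -110.6   38.8] [0.4562 0.046  0.1011]
```

View pics/g.png

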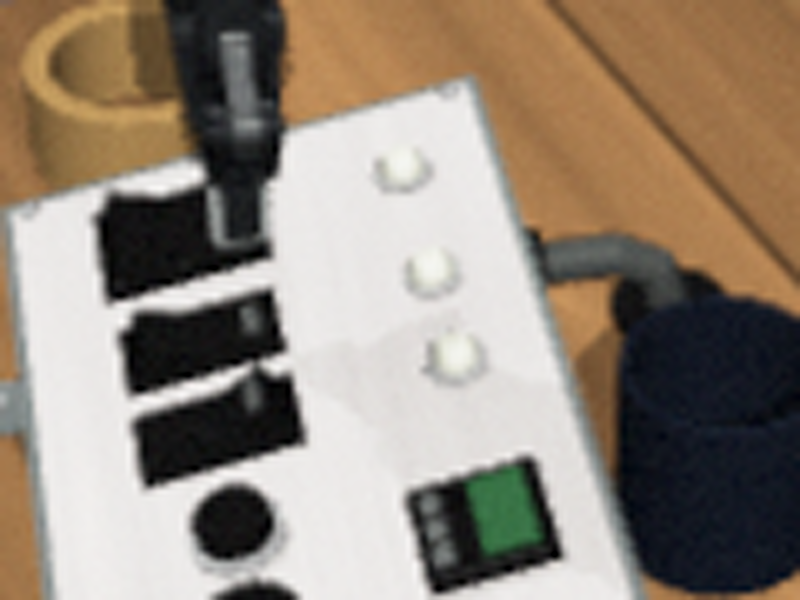

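The blower is on (near end raised at crop (135,315), far half flat) and the heater is still off. Heater next.

```bash
python3 -m inch '[[[1,-53,0,0,0],[1,-53,0,0,0],[1,-53,0,0,0],[1,-53,16,0,0],[1,-53,24,0,0],[1,-53,28,0,0],[1,-53,31,0,0],[1,-53,34,0,0],[0,-53,37,0,0],[0,-53,39,0,0],[0,-53,40,0,0],[0,-53,41,0,0],[0,-53,41,0,0]]]'; python3 -m inch '[[[0,0,-20,0,0],[0,0,-41,0,0],[0,0,-41,0,0],[0,0,-41,0,0]]]'
python3 - <<'E'
from h import *
p=arm.snapshot('side'); cv2.imwrite('pics/i.png',cv2.resize(p['pixels'][140:230,170:290],(800,600),interpolation=2))
E
python3 t.py
```

```text
time_s: 7.8
eef_pos: [0.4882, 0.0976, 0.1009]
tcp_rot: [0.121, 0.993, 0.001, 0.001]
contact_force: [-1.5, -0.5, 7.2]
gripper_width: -0.0
grip_force: 3.7
time_s: 8.13
eef_pos: [0.4885, 0.0975, 0.1412]
tcp_rot: [0.121, 0.993, 0.001, 0.001]
contact_force: [0.4, 0.2, -0.3]
gripper_width: -0.0001
grip_force: 0.0
8.1833 [0.48763626 0.09741851 0.13991633] [0.76143932 0.07572809 0.65965554]
main 0.016 [ -0.8 119.4  27.7] [0.5172 0.2132 0.1123]
main 0.006 [ -2.8 119.4  37.5] [0.5191 0.2127 0.1025]
blow 0.016 [ 1.5 52.4 28.2] [0.4988 0.1487 0.1117]
blow 0.006 [-0.5 52.4 38. ] [0.5007 0.1482 0.1019]
heat 0.016 [ 1.7  0.4 28.2] [0.4861 0.0983 0.1117]
heat 0.006 [-0.3  0.4 38. ] [0.488  0.0978 0.1019]
start 0.014 [ 19.2 -57.5  32.9] [0.4551 0.0463 0.107 ]
start 0.008 [ 18.  -57.5  38.8] [0.4562 0.046  0.1011]
```

View pics/i.png

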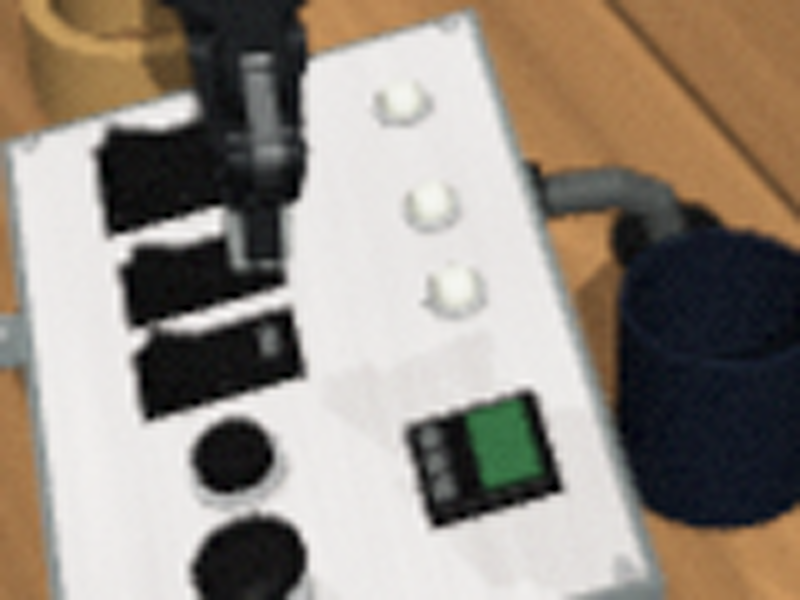

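The heater is on too (near end raised at crop (145,335)). The start button is next, at crop (235,455). The heater end was at z≈28–39 from this height, so the button should be fully in at about z 39.

```bash
python3 -m inch '[[[19,-57,0,0,0],[19,-57,0,0,0],[19,-57,0,0,0],[19,-57,16,0,0],[19,-57,26,0,0],[19,-57,30,0,0],[19,-57,33,0,0],[19,-57,35,0,0],[18,-57,37,0,0],[18,-57,38,0,0],[18,-57,39,0,0],[18,-57,40,0,0],[18,-57,40,0,0]]]'; python3 -m inch '[[[0,0,1,0,0],[0,0,1,0,0]]]'; python3 -m inch '[[[0,0,1,0,0],[0,0,1,0,0]]]'
```

```text
time_s: 9.27
eef_pos: [0.4566, 0.0464, 0.1009]
tcp_rot: [0.122, 0.993, 0.0, 0.0]
contact_force: [-4.5, 1.4, 3.6]
gripper_width: 0.0003
grip_force: 2.5
time_s: 9.43
eef_pos: [0.4566, 0.0464, 0.1008]
tcp_rot: [0.121, 0.993, 0.0, 0.0]
contact_force: [-6.2, 1.8, 8.4]
gripper_width: 0.0001
grip_force: 4.5
time_s: 9.6
eef_pos: [0.4567, 0.0464, 0.1006]
tcp_rot: [0.121, 0.993, 0.0, 0.0]
contact_force: [-7.8, 1.3, 11.7]
gripper_width: 0.0
grip_force: 6.5
```

The button has hit its stop: z halted at 0.1006 against a predicted 0.1011, and the force is up to 14 N. Now I lift clear, move back from the console and check.

```bash
python3 -m inch '[[[0,0,-20,0,0],[0,0,-60,0,0],[0,0,-100,0,0],[0,0,-130,0,0],[30,0,-130,0,0],[60,0,-130,0,0],[60,0,-130,0,0],[60,0,-130,0,0],[60,0,-130,0,0],[60,0,-130,0,0]]]'
python3 - <<'E'
from h import *
p=arm.snapshot('side'); cv2.imwrite('pics/j.png',cv2.resize(p['pixels'][120:320,150:350],(600,600),interpolation=2))
E
```

```text
time_s: 10.43
eef_pos: [0.3995, 0.0604, 0.2282]
tcp_rot: [0.122, 0.993, -0.0, 0.001]
contact_force: [0.2, -0.7, 0.8]
gripper_width: -0.0
grip_force: 0.0
```

View pics/j.png

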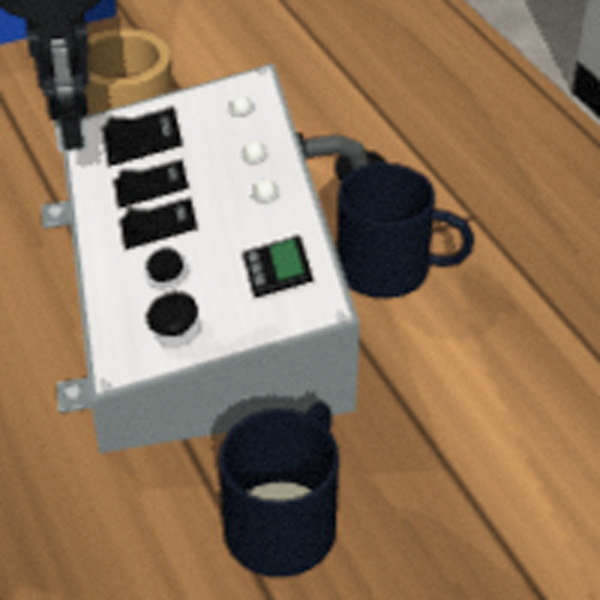

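All three rockers are on (near ends raised at crop x≈110–130). The start button at (167,265) is out, the stop button at (173,315) is untouched, and the mugs and tape are where they were.

```bash
python3 -c "
from workcell import arm
print(arm.job_done())"
```

```text
the job is handed in; nothing more can be done
None
```

I switched on main, blower and heater in that order, pressed the start button fully in and let it out, and handed the job in after about 10.5 s; the last picture showed the stop button, mugs and tape roll undisturbed, but no verdict came back.

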